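# Roll a drive wheel into its roller stand

## Robot

A 6-joint arm with a two-finger parallel gripper is mounted at the origin on a cart in front of the work surface, level with it; the furniture and walls round the work are solid. World frame = base frame: x ahead of the robot, y to its left, z up, the work surface at z = 0. Lengths are in m, angles in rad, forces in N, time in s.
With the tool pointing down it reaches from about 0.425 to 1.125 m from the base axis. Payload 14.9 kg.
Tool frame: the origin (TCP) lies between the finger pads; the fingertips stand 19 mm ahead of it and the grasp point (between the pads) is the TCP; x points along the fingers, z is the direction in which the jaws open and shut, and the axes are right-handed (so a half turn about x gives the same grasp; the last joint's range is limited). The gripper opens to 91 mm and grips with 3 to 60 N. Pads are 32 mm wide; open, the fingers measure 118 mm over their backs; the gripper's body (76 mm by 178 mm) begins 60 mm behind the grasp point.
Start: joints at [1.103, 0.379, 1.734, -0, 1.028, -0.033], TCP at [0.295, 0.635, 0.233] pointing down, gripper open.
Joint ranges: [-2.77, 2.77], [-0.74, 2.19], [0, 2.66], [-1.06, 4.2], [0.31, 2.87], [-3.08, 3.08]. Speed limits (rad/s): [1.89, 1.89, 2.39, 3.14, 3.14, 3.14].

## Interface

Orientations are given as a rotation vector (axis times angle).
In Python, from workcell import * gives the robot as it stands.
- The arm moves only by the shell command python3 -m pendant 'ROWS' [OPENING] [FORCE]. ROWS is JSON, a list that holds one entry, the list of rows, each a list of 6 numbers: the shift along the world's x, y, z in cm, then the turn, a rotation vector about the world's x, y, z in rad. A call has 1 to 5 rows; each row shifts and turns the pose as measured when the row begins; what a row does not reach is not made up. A row lasts 1/12 s, in which the tool goes at most 41.7 mm and 7.16 degrees, less where a joint would pass 70% of its speed; a pose out of reach is approached as far as the arm can. A call is refused whole if a number of a shift passes 4.17 or a number of a turn 0.125, either way. A call with a gripper value outside its range is refused whole. OPENING is the finger opening in cm, from 0 to 9.12, set as the call begins (- or left out, the last holds). The fingers move at their own pace and stop on an object; FORCE is the grip in N (left out, the last holds). Time passes only in rows, so rows that do not move let the fingers close. It gives the time, the measured TCP pose, the force and the opening at its end, in the units of the state.
- get_obs(): the state, without advancing time (a new reading comes with each control period).
- capture(name): name is "scene" or "top" or "wrist"; returns a dict with "frame" (420x560x3 uint8, blue, green, red), "z_map" (420x560 float32, m along the optical axis (not along the pixel's ray), 0 where there is no reading), "fov_y" (degrees; the focal length in pixels is half the picture's height over the tangent of half this angle, whatever the lens; pixels are square), "cx", "cy" (the principal point, pixels), "extrinsics" (4x4, takes a point from world to camera coordinates); the wrist camera has in their place "tool_from_camera" (4x4, takes a point from camera to tool coordinates, whose origin is the TCP and whose axes are the tool frame's). Camera axes: x right, y up, looking along -z (the intrinsics and any distortion apply to the point x, -y, -z); pixel columns grow to the right and rows downward; lengths in m; the calibration is good to about 2 mm. A picture is of the moment at which its call begins: read the wrist's pose just before it.
- sign_off(): hands the job in, once; it reports no verdict.
Trained networks look in the newest picture that a camera, given by its name, has taken for a name from the list of things; names that differ only in an ending like _2 or _b are one class to them, and where a whole thing is asked for, a point or a joint stands for the part that bears it (a point fixed in the world has none). Each returns a list of dicts, best first, with "score" (0 to 1); they miss things now and then, are a little off and sometimes report something else, mostly with a low value. They report only what shows in the picture. A call takes as long as a camera call.
- look_for(camera, query): "bbox" ([left, top, right, bottom] in pixels, round what is visible of it).
The state is a dict: "time_s": time; "joint_positions": joint angles; "joint_vel": joint speeds; "tau": joint torques, N m; "eef_pos": TCP position; "eef_rot": TCP orientation; "ft_force": force on the tool from outside, world axes, zero at the start; "wrist_torque": the same for the moment, N m; "grip_width": finger opening in m.
Only numpy, scipy, OpenCV 4.12 (cv2) and the standard library are available. Lean on these libraries where they do the work, as an engineer would, in place of code of your own. Each camera call takes 0.05 s, during which the arm holds its last target.

## Task

Roll the rubber-tyred wheel on its rim across the bench and up the ramp into the roller stand; do not carry it or let it fall over. Ease it over the front roller of the stand's carriage, whose setting has to be found by feel, and leave it standing upright and still on the two rollers. Press it only gently on the stand, and leave the glassware and the rubber bulb beside it where they are.

Things in the scene. Friction and masses are not known exactly. Their poses are not given: they have to be found in the camera images.
- wheel_hub (a point): Hub centre of the drive wheel: black rubber-tyred metal disc, 84 mm diameter (radius 42 mm), 22 mm wide, about 0.6 kg, standing on its rim on the bench, free to roll. y axis = the axle, level; x, z turn with the wheel. Steel axle stubs, 10 mm thick, stick out 9 mm from each face; their flat ends are 40 mm apart
- wheel_stub (a point): Middle of the flat end of the stub on the +y side, 20 mm from the hub. Pinched lightly from above (about 5 N) by the two stub ends, the wheel turns between the pads as it is moved along and can be steered; gripped hard it skids, and presses hard on whatever stops it
- wheel_mark (a point): White mark on the tread of the wheel, 42 mm from the hub. At the top at the start; goes round as the wheel rolls
- stand: Roller stand, fixed to the bench, 230 mm long: grey base plate 96 mm wide, aluminium cheeks 16 mm high and 26 mm apart inside, flared to about 45 mm at the mouth. Origin: middle of the mouth on the bench surface; x points into the stand, y across, z up. A ramp rises evenly from z = 0 at x = 0 to 6 mm at x = 40 mm. Nothing of it is higher than 20 mm
- stand_rails (a point): Top of the ramp, x = 40 mm, on the stand's midline, 6 mm above the bench; axes as the stand. From here two level rails run to an end plate at x = 224 mm. Between them a clamped carriage holds two free-turning steel rollers, 10 mm diameter, 26 mm apart along x, tops 5 mm above the rails. The black thumbscrew on the -y side moves with it
- stand_scale (a point): Middle of the range in which the carriage may be clamped, x = 140 mm, at rail height; axes as the stand. The seat (midway between the rollers) is within 35 mm of here along x, not reported. The front roller stops the rolling wheel with the hub 34 mm before the seat; it rises 5 mm to pass over, then settles with the hub 45 mm above the rails. Past the rear roller it drops to the rails
- petri: Shallow glass dish, 61 mm across, 14 mm high, loose on the bench; leave it alone. Origin: centre of its underside
- vial_b: Small glass vial with a white cap, 27 mm across, 57 mm high, loose; leave it alone. Origin: centre of its underside
- cuvette_0: Square glass cuvette with yellow contents, 12 x 12 x 45 mm, standing loose; leave it alone. Origin: centre of its underside
- pipette_bulb: Red rubber bulb, 81 x 41 x 41 mm, lying loose; leave it alone. Origin: centre of its underside

How it is judged:
By the outcome, as a careful person would: the job done as asked, in the order asked, and still so for the second after the job is handed in, with the robot touching nothing.
It also fails if it takes over 51 s, if anything falls off the work surface, if the arm or the gripper's body presses on something with over 40 N, if the wrist force passes 120 N, or if a joint passes its speed limit or range.

## Working session

There is one attempt and no reset: what is moved stays moved. The work goes in short steps, Python scripts to look and compute and a shell command to move; the robot and the scene stay as the last step left them, time stands still between calls to the robot, and variables do not carry over. Pictures are saved under pics/ and viewed, and the job is handed in when it is done.

```bash
mkdir -p pics; ls; cat > h.py <<'E'
from workcell import *
import numpy as np, cv2
from scipy.spatial.transform import Rotation as R
def f_of(c): return 210/np.tan(np.radians(c["fov_y"])/2)
def T_of(c,obs=None):
    if "extrinsics" in c: return np.linalg.inv(np.array(c["extrinsics"]))
    T=np.eye(4);T[:3,:3]=R.from_rotvec(obs["eef_rot"]).as_matrix();T[:3,3]=obs["eef_pos"]
    return T@np.array(c["tool_from_camera"])
def cloud(c,obs=None):
    f=f_of(c);z=c["z_map"];v,u=np.mgrid[0:420,0:560]
    P=np.stack([(u-c["cx"])/f*z,-(v-c["cy"])/f*z,-z,np.ones_like(z)],-1)
    W=(P@T_of(c,obs).T)[...,:3]; W[z==0]=np.nan
    return W
E
python3 - <<'E'
from h import *
o=get_obs();print(o)
for n in ["scene","top","wrist"]:
    o=get_obs();c=capture(n);cv2.imwrite(f"pics/{n}0.png",c["frame"])
    np.savez(f"pics/{n}0.npz",W=cloud(c,o),f=c["frame"])
    print(n,{k:v for k,v in c.items() if k not in("frame","z_map")})
    for q in ["wheel_hub","stand","petri","vial_b","cuvette_0","pipette_bulb"]:
        print(q,look_for(n,q)[:2])
E
```

```text
pics
{'time_s': 0.0, 'joint_positions': array([ 1.10272912e+00,  3.79430360e-01,  1.73475381e+00,  5.38430856e-06,
        1.02852212e+00, -3.32814680e-02]), 'joint_vel': array([ 4.46924736e-04, -1.83574763e-04,  7.43491986e-04, -3.95370014e-04,
        2.10482843e-03,  4.65767412e-05]), 'tau': array([-2.59464236e-03, -7.63758373e+01, -4.34324992e+01,  6.49018306e-02,
        4.27338132e-02, -1.55344196e-04]), 'eef_pos': array([0.29467731, 0.6345468 , 0.23228637]), 'eef_rot': array([-0.88384078,  1.38505539,  0.88291537]), 'ft_force': array([-0.11210254, -0.1831783 ,  0.15549191]), 'wrist_torque': array([ 0.00861259, -0.00538215, -0.07879953]), 'grip_width': 0.09111771438901758}
scene {'fov_y': 43.13310559898737, 'cx': 272.033345561533, 'cy': 211.45213922878617, 'extrinsics': array([[ 0.56331964, -0.82623804,  0.00130051, -0.08999367],
       [ 0.55249577,  0.3778547 ,  0.74294969, -0.4551759 ],
       [-0.6143447 , -0.41779963,  0.669346  , -0.56395173],
       [ 0.        ,  0.        ,  0.        ,  1.        ]])}
wheel_hub [{'bbox': [173.1, 183.9, 215.2, 219.3], 'score': 0.48}]
s
[... 818 characters left out ...]
143.3, 296.4, 172.5], 'score': 0.93}]
vial_b [{'bbox': [310.0, 136.3, 324.6, 155.4], 'score': 0.56}]
cuvette_0 []
pipette_bulb [{'bbox': [332.2, 251.3, 368.5, 273.5], 'score': 0.81}]
wrist {'fov_y': 58.58958474157481, 'cx': 281.8106096901367, 'cy': 209.37786409321322, 'tool_from_camera': array([[ 5.93566483e-04,  2.33837947e-01, -9.72275404e-01,
        -1.50811340e-01],
       [ 1.88766171e-04,  9.72275532e-01,  2.33838093e-01,
         6.56390303e-02],
       [ 9.99999806e-01, -3.22331160e-04,  5.32969474e-04,
         2.12937558e-04],
       [ 0.00000000e+00,  0.00000000e+00,  0.00000000e+00,
         1.00000000e+00]])}
wheel_hub []
stand []
petri []
vial_b []
cuvette_0 []
pipette_bulb []
```

```bash
python3 - <<'E'
import cv2,numpy as np
a=cv2.imread("pics/top0.png")[120:300,140:420];cv2.imwrite("pics/topc.png",cv2.resize(a,None,fx=2.8,fy=2.8,interpolation=cv2.INTER_CUBIC))
a=cv2.imread("pics/scene0.png")[160:350,150:440];cv2.imwrite("pics/scenec.png",cv2.resize(a,None,fx=2.7,fy=2.7,interpolation=cv2.INTER_CUBIC))
W=np.load("pics/top0.npz")["W"]
print(W[300,100],W[100,450])
E
```

```text
[ 0.39116002  0.66227193 -0.00194962] [ 1.17472989 -0.65599123 -0.90330586]
```

View pics/topc.png

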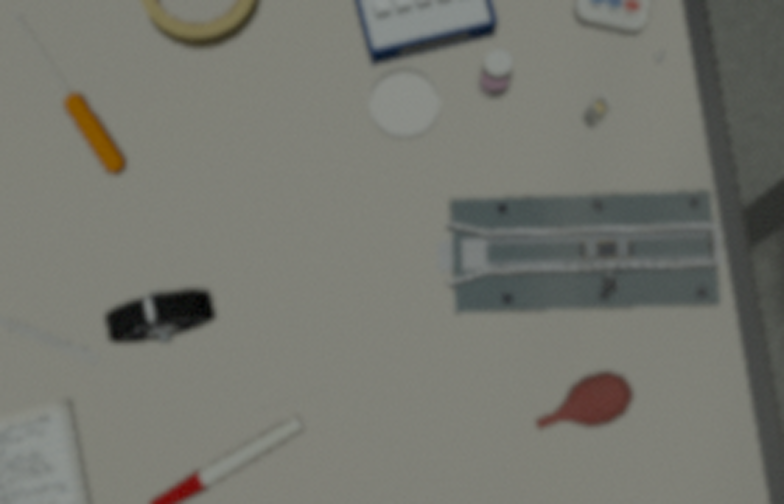

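View pics/scenec.png

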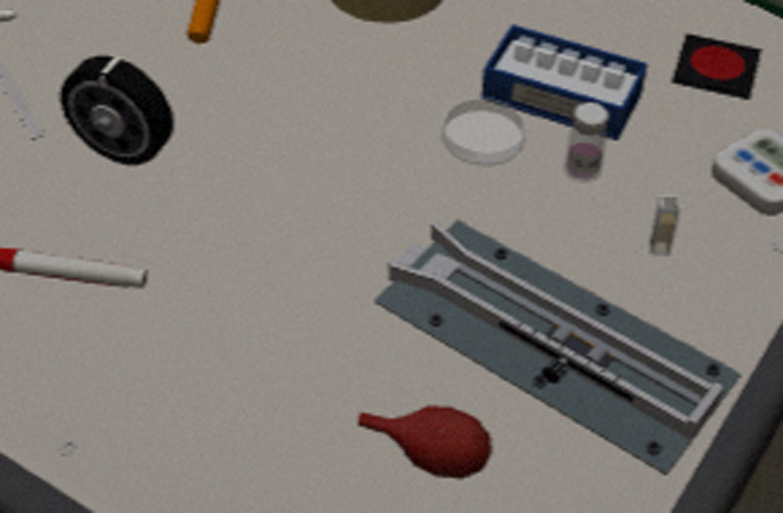

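View pics/top0.png

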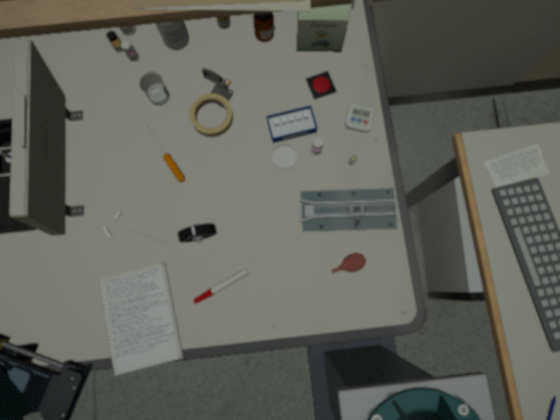

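```bash
python3 - <<'E'
import numpy as np,cv2
for n,bb in (("top",dict(wheel=(165,212,228,255),stand=(290,180,400,236),petri=(268,140,300,176),vial=(306,132,328,158),cuv=(343,148,362,170),bulb=(325,245,375,280))),
             ("scene",dict(wheel=(165,175,222,228),stand=(285,235,430,340),petri=(308,190,348,224),vial=(358,192,382,232),cuv=(385,225,408,258),bulb=(280,305,336,342)))):
    W=np.load(f"pics/{n}0.npz")["W"]
    for k,(a,b,c,d) in bb.items():
        P=W[b:d,a:c].reshape(-1,3);P=P[np.isfinite(P[:,2])]
        tab=np.median(P[np.abs(P[:,2])<.01][:,2]) 
        Q=P[(P[:,2]>(0.006 if k!="stand" else 0.002))&(P[:,2]<.1)]
        r=cv2.minAreaRect((Q[:,:2]*1000).astype(np.float32))
        print(n,k,len(Q),"tab",tab.round(4),"mean",Q.mean(0).round(4),"max",Q.max(0).round(3),"min",Q.min(0).round(3),"rect",np.round(r[0],1),np.round(r[1],1),round(r[2],1))
E
```

```text
top wheel 576 tab -0.001 mean [0.508  0.4266 0.0642] max [0.531 0.51  0.087] min [0.486 0.387 0.006] rect [504.  446.9] [ 39.3 123.1] 22.9
top stand 2489 tab 0.0009 mean [0.533  0.0853 0.0064] max [0.617 0.22  0.022] min [ 0.467 -0.037  0.002] rect [540.9  93. ] [250.7 130.1] 83.8
top petri 105 tab -0.0004 mean [0.6858 0.2217 0.0109] max [0.719 0.249 0.02 ] min [0.646 0.189 0.006] rect [682.4 218.6] [59.3 70.6] 82.0
top vial 184 tab -0.0012 mean [0.6854 0.1438 0.0401] max [0.73 0.16 0.06] min [0.672 0.13  0.006] rect [700.9 145.9] [58.3 24.5] 11.9
top cuv 66 tab -0.0013 mean [0.6453 0.0629 0.0312] max [0.653 0.07  0.048] min [0.638 0.054 0.007] rect [646.   62.1] [12.4 12.6] 32.5
top bulb 418 tab -0.0011 mean [0.4101 0.1004 0.0317] max [0.432 0.145 0.043] min [0.392 0.068 0.018] rect [410.9 106.3] [39.6 78.8] 4.3
scene wheel 1206 tab -0.0003 mean [0.5066 0.4185 0.0519] max [0.53  0.485 0.086] min [0.493 0.382 0.006] rect [508.2 434.4] [ 33.5 103.6] 8.0
scene stand 5984 tab 0.0005 mean [0.5179 0.0768 0.0103] max [0.722 0.241 0.047] min [ 0.379 -0.05   0.002] rect [546.1  70.2] [239.8 278.1] 34.4
scene petri 349 tab 0.0007 mean [0.6961 0.2151 0.013 ] max [0.724 0.245 0.032] min [0.647 0.184 0.006] rect [685.  216.9] [78.3 59.9] 17.1
scene vial 607 tab 0.0003 mean [0.7055 0.1435 0.0306] max [0.77  0.185 0.06 ] min [0.673 0.124 0.006] rect [717.7 146.6] [93.1 48. ] 27.4
scene cuv 158 tab -0.0002 mean [0.6449 0.0574 0.0297] max [0.657 0.067 0.047] min [0.637 0.05  0.006] rect [647.9  58.7] [18.1 12.6] 31.5
scene bulb 808 tab -0.0002 mean [0.4055 0.0922 0.0305] max [0.43  0.142 0.043] min [0.392 0.064 0.008] rect [406.2 102.1] [36.  79.7] 19.1
```

```bash
python3 - <<'E'
from h import *
o=get_obs();print(R.from_rotvec(o["eef_rot"]).as_matrix().round(3))
E
python3 - <<'E'
import cv2
a=cv2.imread("pics/top0.png")[178:240,285:410];cv2.imwrite("pics/topst.png",cv2.resize(a,None,fx=6.3,fy=6.3,interpolation=cv2.INTER_CUBIC))
E
```

```text
[[-0.    -0.907  0.421]
 [-0.     0.421  0.907]
 [-1.    -0.    -0.   ]]
```

View pics/topst.png

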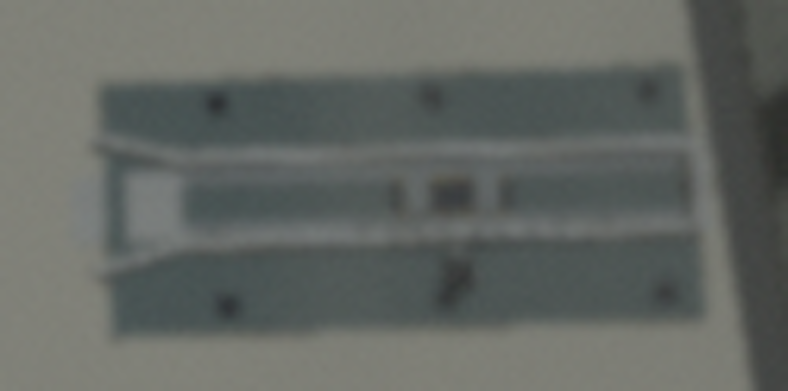

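```bash
python3 -m pendant '[[[2.25,-2.55,0,0,0,-0.114],[2.25,-2.55,0,0,0,-0.114],[2.25,-2.55,0,0,0,-0.114],[2.25,-2.55,0,0,0,-0.114],[2.25,-2.55,0,0,0,-0.114]]]'
python3 -m pendant '[[[2.25,-2.55,0,0,0,-0.114],[2.25,-2.55,0,0,0,-0.114],[2.25,-2.55,0,0,0,-0.114],[2.25,-2.55,0,0,0,-0.114],[2.25,-2.55,0,0,0,-0.114]]]'
python3 -m pendant '[[[0,0,0,0,0,0],[0,0,0,0,0,0]]]'
python3 - <<'E'
from h import *
o=get_obs();c=capture("wrist");cv2.imwrite("pics/w1.png",c["frame"]);W=cloud(c,o);np.savez("pics/w1.npz",W=W,T=T_of(c,o),f=f_of(c),c=[c["cx"],c["cy"]])
print(o["time_s"],o["eef_pos"],R.from_rotvec(o["eef_rot"]).as_matrix().round(3))
E
```

```text
time_s: 1.47
eef_pos: [0.4067, 0.507, 0.233]
eef_rot: [-0.433, 1.526, 0.435]
ft_force: [0.1, 0.2, 0.3]
grip_width: 0.0913
time_s: 1.88
eef_pos: [0.5238, 0.3726, 0.2338]
eef_rot: [0.037, 1.568, -0.034]
ft_force: [1.2, 0.1, -0.1]
grip_width: 0.0912
time_s: 2.05
eef_pos: [0.5276, 0.3679, 0.2341]
eef_rot: [0.047, 1.567, -0.045]
ft_force: [-0.1, 0.1, -0.2]
grip_width: 0.0911
2.05 [0.52764767 0.36787367 0.2340611 ] [[ 0.004  0.058  0.998]
 [ 0.001  0.998 -0.058]
 [-1.     0.001  0.004]]
```

View pics/w1.png

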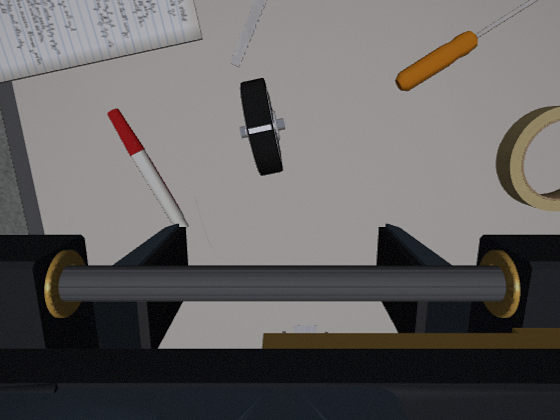

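```bash
cat >> h.py <<'E'
def ray(T,f,cc,uv,z):
    d=T[:3,:3]@np.array([(uv[0]-cc[0])/f,-(uv[1]-cc[1])/f,-1]);return T[:3,3]+d*(z-T[2,3])/d[2]
E
python3 - <<'E'
from h import *
a=cv2.imread("pics/w1.png")[60:190,220:310];cv2.imwrite("pics/w1c.png",cv2.resize(a,None,fx=4.6,fy=4.6,interpolation=cv2.INTER_CUBIC))
d=np.load("pics/w1.npz");W=d["W"]
P=W[70:185,230:295].reshape(-1,3);P=P[np.isfinite(P[:,2])]
Q=P[P[:,2]>.055];r=cv2.minAreaRect((Q[:,:2]*1000).astype(np.float32));print(r,Q[:,2].max(), np.median(P[P[:,2]<.005][:,2]))
T=P[P[:,2]>.08];print(T.mean(0))
c=capture("top");
import cv2
cv2.imwrite("pics/t1.png",c["frame"][150:250,150:400])
np.savez("pics/t1.npz",W=cloud(c),T=T_of(c),f=f_of(c),c=[c["cx"],c["cy"]])
d=np.load("pics/t1.npz")
# base plate corners from topst.png (6.3x, offset 285,178), z~3mm
for p in [(100,85),(685,68),(703,320),(113,338),(90,140),(100,278),(452,195),(413,195),(487,195),(690,190)]:
    uv=((p[0]+.5)/6.3-.5+285,(p[1]+.5)/6.3-.5+178)
    print(p,ray(d["T"],d["f"],d["c"],uv,0.006).round(4),d["W"][int(round(uv[1])),int(round(uv[0]))].round(4))
E
```

```text
((514.2745971679688, 427.3083801269531), (24.660755157470703, 78.68986511230469), 7.507558822631836) 0.08514192583819646 -0.0009960799949849664
[0.51381101 0.42741845 0.08190469]
(100, 85) [0.5889 0.1891 0.006 ] [ 0.5909  0.1896 -0.0015]
(685, 68) [ 0.5719 -0.0269  0.006 ] [ 5.742e-01 -2.830e-02 -4.000e-04]
(703, 320) [ 0.4783 -0.0179  0.006 ] [ 0.4797 -0.019   0.0014]
(113, 338) [0.4948 0.1955 0.006 ] [0.4108 0.2381 0.6567]
(90, 140) [0.5686 0.1952 0.006 ] [0.566  0.1957 0.0163]
(100, 278) [0.5172 0.1976 0.006 ] [0.4186 0.2387 0.646 ]
(452, 195) [0.5338 0.0658 0.006 ] [0.5331 0.0663 0.0042]
(413, 195) [0.5353 0.08   0.006 ] [0.5341 0.0807 0.0073]
(487, 195) [0.5324 0.0531 0.006 ] [0.531  0.0534 0.008 ]
(690, 190) [ 0.5262 -0.0211  0.006 ] [ 0.5242 -0.0181  0.0147]
```

View pics/w1c.png

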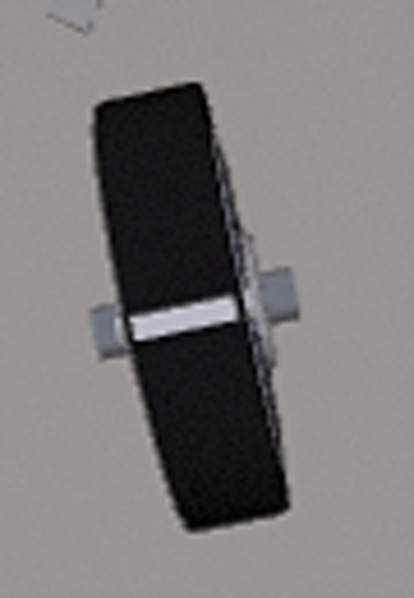

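```bash
python3 - <<'E'
from h import *
d=np.load("pics/w1.npz")
A=[ray(d["T"],d["f"],d["c"],p,.042) for p in [(239.6,132.4),(284.8,123.5)]];print(A,np.mean(A,0),np.linalg.norm(A[1]-A[0]),np.degrees(np.arctan2(*(A[1]-A[0])[[1,0]])))
# mark at top ; tread ends
print("mark",ray(d["T"],d["f"],d["c"],(184/4.6+220,318/4.6+60),.084))
t=np.load("pics/t1.npz");W=t["W"]
print("TOP cam wheel top",[ray(t["T"],t["f"],t["c"],(140+150/2.8,120+309/2.8),.084)])
P=np.load("pics/top0.npz")["W"][212:255,165:228].reshape(-1,3);Q=P[P[:,2]>.078];print(Q.mean(0),cv2.minAreaRect((Q[:,:2]*1000).astype(np.float32)))
P=np.load("pics/scene0.npz")["W"][175:228,165:222].reshape(-1,3);Q=P[P[:,2]>.078];print(Q.mean(0),cv2.minAreaRect((Q[:,:2]*1000).astype(np.float32)))
C=[ray(t["T"],t["f"],t["c"],((p[0]+.5)/6.3-.5+285,(p[1]+.5)/6.3-.5+178),.003)[:2] for p in [(100,85),(685,68),(703,320),(113,338)]]
C=np.array(C);a=(C[0]+C[3])/2;b=(C[1]+C[2])/2;u=(b-a)/np.linalg.norm(b-a);print(C,a,b,u,np.linalg.norm(b-a),np.degrees(np.arctan2(u[1],u[0])))
c=capture("scene");cv2.imwrite("pics/s1.png",c["frame"]);np.savez("pics/s1.npz",W=cloud(c),T=T_of(c),f=f_of(c),c=[c["cx"],c["cy"]])
a=c["frame"][230:345,280:430];cv2.imwrite("pics/s1c.png",cv2.resize(a,None,fx=5.2,fy=5.2,interpolation=cv2.INTER_CUBIC))
E
```

```text
[array([0.49344551, 0.42433318, 0.042     ]), array([0.53439111, 0.42975234, 0.042     ])] [0.51391831 0.42704276 0.042     ] 0.04130265371314745 7.539291066256244
mark [0.51424986 0.42701473 0.084     ]
TOP cam wheel top [array([0.51109388, 0.42701068, 0.084     ])]
[0.51152228 0.42858849 0.0811986 ] ((511.5709228515625, 428.8331298828125), (23.369495391845703, 44.064788818359375), 10.170620918273926)
[0.51184631 0.42365776 0.08141665] ((513.1723022460938, 425.8042907714844), (26.341041564941406, 42.63612747192383), 13.242953300476074)
[[ 0.58960729  0.18892028]
 [ 0.57253624 -0.02779079]
 [ 0.47861556 -0.01876156]
 [ 0.49518495  0.19533413]] [0.54239612 0.1921272 ] [ 0.5255759  -0.02327618] [-0.07785009 -0.99696508] 0.2160591028774597 -94.46499921101034
```

View pics/s1c.png

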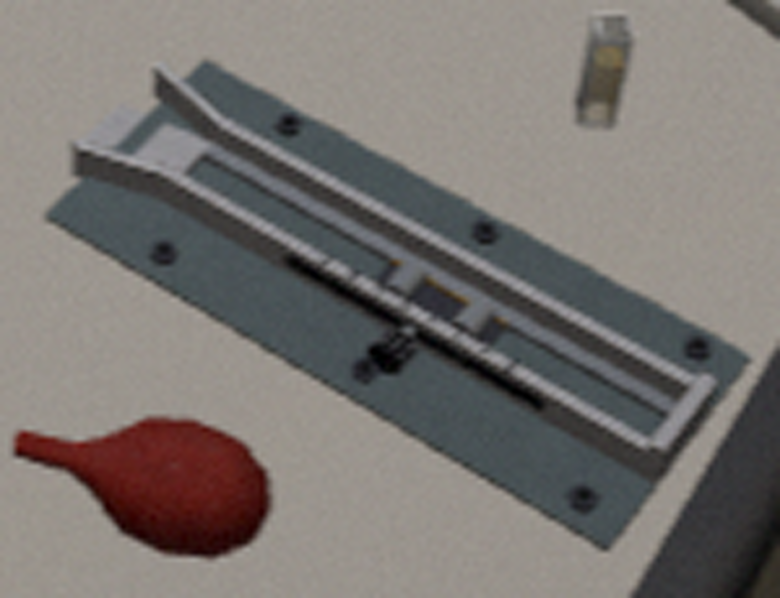

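```bash
python3 -m pendant '[[[0,-4.1,0.6,0,0,0],[0,-4.1,0.6,0,0,0],[0,-4.1,0.6,0,0,0],[0,-4.1,0.6,0,0,0],[0,-4.1,0.6,0,0,0]]]'
python3 -m pendant '[[[0,-4.1,0.6,0,0,0],[0,-4.1,0.6,0,0,0],[0,-4.1,0.6,0,0,0],[0,-4.1,0.6,0,0,0],[0,-4.1,0.6,0,0,0]]]'
python3 -m pendant '[[[0,0,0,0,0,0],[0,0,0,0,0,0],[0,0,0,0,0,0]]]'
python3 - <<'E'
from h import *
o=get_obs();c=capture("wrist");cv2.imwrite("pics/w2.png",c["frame"]);W=cloud(c,o);np.savez("pics/w2.npz",W=W,T=T_of(c,o),f=f_of(c),c=[c["cx"],c["cy"]])
print(o["time_s"],o["eef_pos"],np.abs(o["joint_vel"]).max())
E
```

```text
time_s: 2.62
eef_pos: [0.5221, 0.1686, 0.2634]
eef_rot: [0.028, 1.568, -0.025]
ft_force: [0.6, 0.5, 0.2]
grip_width: 0.0912
time_s: 3.03
eef_pos: [0.5188, -0.0375, 0.2954]
eef_rot: [0.016, 1.567, -0.012]
ft_force: [0.7, 0.4, 0.5]
grip_width: 0.0911
time_s: 3.28
eef_pos: [0.5191, -0.0417, 0.2972]
eef_rot: [0.016, 1.564, -0.014]
ft_force: [0.3, 0.6, 0.0]
grip_width: 0.0913
3.2833 [ 0.51908976 -0.04165935  0.29717045] 0.014338906320647202
```

View pics/w2.png

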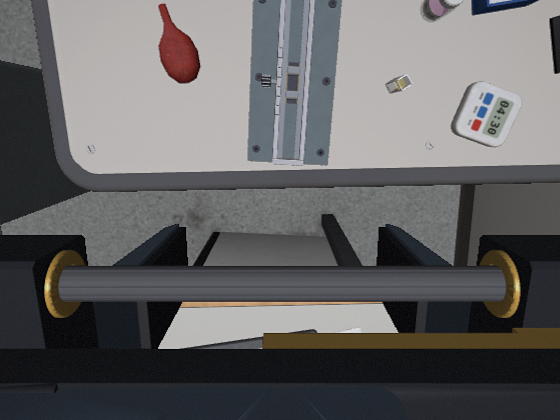

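```bash
python3 -m pendant '[[[0,4,0,0,0,0],[0,4,0,0,0,0],[0,2,0,0,0,0],[0,0,0,0,0,0],[0,0,0,0,0,0]]]'
python3 - <<'E'
from h import *
o=get_obs();c=capture("wrist");cv2.imwrite("pics/w3.png",c["frame"]);W=cloud(c,o);np.savez("pics/w3.npz",W=W,T=T_of(c,o),f=f_of(c),c=[c["cx"],c["cy"]])
print(o["time_s"],o["eef_pos"],np.abs(o["joint_vel"]).max())
a=c["frame"][0:220,200:380];cv2.imwrite("pics/w3c.png",cv2.resize(a,None,fx=2.72,fy=2.72,interpolation=cv2.INTER_CUBIC))
a=cv2.imread("pics/w2.png")[0:180,220:360];cv2.imwrite("pics/w2c.png",cv2.resize(a,None,fx=3.3,fy=3.3,interpolation=cv2.INTER_CUBIC))
E
```

```text
time_s: 3.75
eef_pos: [0.5176, 0.0692, 0.2959]
eef_rot: [0.01, 1.565, -0.007]
ft_force: [0.0, -0.7, 0.4]
grip_width: 0.0913
3.75 [0.5176075  0.0691598  0.29594449] 0.06297459415698858
```

View pics/w3c.png

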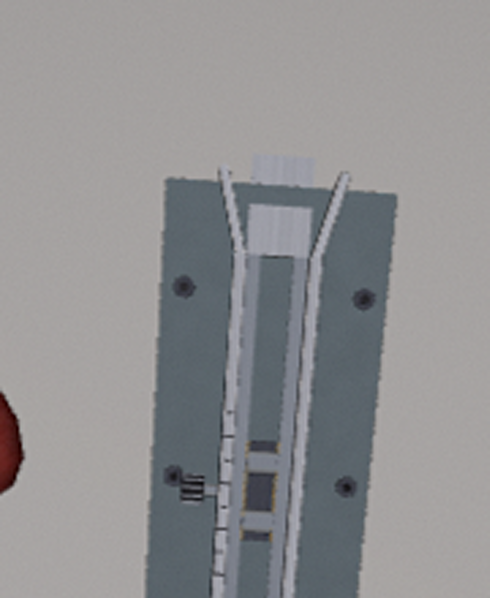

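View pics/w2c.png

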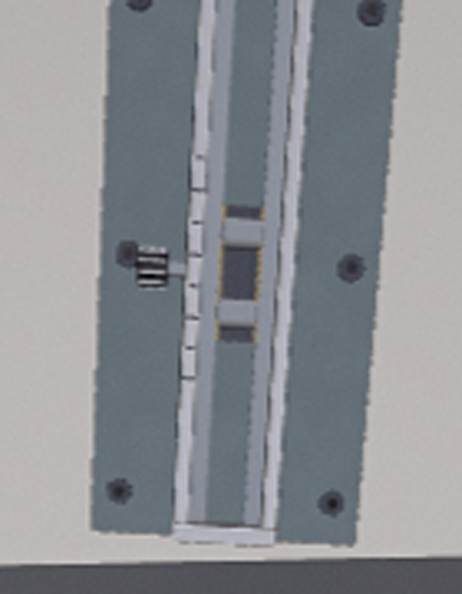

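```bash
python3 - <<'E'
from h import *
d=np.load("pics/w3.npz");e=np.load("pics/w2.npz")
def a(p,z): return ray(d["T"],d["f"],d["c"],((p[0]+.5)/2.72-.5+200,(p[1]+.5)/2.72-.5),z)[:2]
def b(p,z): return ray(e["T"],e["f"],e["c"],((p[0]+.5)/3.3-.5+220,(p[1]+.5)/3.3-.5),z)[:2]
print("mouth",a((283,155),0)); print("top",a((278.5,255),.006))
print("r1",a((262,463),.011),"r2",a((259.5,522),.011))
print("plate cor",a((166,178),.003),a((397,196),.003))
print("cheek300",a((236,300),.016),a((313,300),.016),"cheek560",a((218,560),.016),a((292,560),.016))
print("W2 r1",b((243,232),.011),"r2",b((237,313),.011))
print("plate end",b((91,530),.003),b((356,545),.003))
print("cheek100",b((205,100),.016),b((299,100),.016),"480",b((183,480),.016),b((273,480),.016))
print("endplate",b((224,535),.016))
E
```

```text
mouth [0.54484355 0.20310729]
top [0.54272982 0.16335671]
r1 [0.53553238 0.07758253] r2 [0.53439999 0.05183341]
plate cor [0.49666291 0.1942749 ] [0.59173152 0.1863465 ]
cheek300 [0.52479818 0.14525298] [0.55631894 0.14492496] cheek560 [0.51615024 0.03621779] [0.54828263 0.03584458]
W2 r1 [0.53575315 0.07691698] r2 [0.53340667 0.05103141]
plate end [ 0.48026221 -0.02210994] [ 0.57551542 -0.02939521]
cheek100 [0.52378682 0.11674361] [0.55412766 0.11620332] 480 [ 0.51386112 -0.00418822] [ 0.54495911 -0.00479808]
endplate [ 0.527728   -0.02342859]
```

```bash
python3 -m pendant '[[[0,3.98,-1.4,0,0,0.016],[0,3.98,-1.4,0,0,0.016],[0,3.98,-1.4,0,0,0.016],[0,3.98,-1.4,0,0,0.016],[0,3.98,-1.4,0,0,0.016]]]' 9.1 5
python3 -m pendant '[[[0,3.98,-1.4,0,0,0.016],[0,3.98,-1.4,0,0,0.016],[0,3.98,-1.4,0,0,0.016],[0,3,-1.4,0,0,0.016],[0,0,0,0,0,0]]]'
python3 -m pendant '[[[0,0,0,0,0,0]]]'
python3 - <<'E'
from h import *
o=get_obs();c=capture("wrist");cv2.imwrite("pics/w4.png",c["frame"]);np.savez("pics/w4.npz",T=T_of(c,o),f=f_of(c),c=[c["cx"],c["cy"]])
M=R.from_rotvec(o["eef_rot"]).as_matrix();print(o["time_s"],o["eef_pos"],np.abs(o["joint_vel"]).max(),M.round(3),np.degrees(np.arctan2(M[1,2],M[0,2])))
E
```

```text
time_s: 4.22
eef_pos: [0.5189, 0.2633, 0.2286]
eef_rot: [-0.049, 1.559, 0.053]
ft_force: [1.1, 1.1, 0.1]
grip_width: 0.0911
time_s: 4.63
eef_pos: [0.517, 0.4169, 0.1686]
eef_rot: [-0.106, 1.558, 0.109]
ft_force: [-1.2, -0.7, -1.0]
grip_width: 0.0909
time_s: 4.72
eef_pos: [0.5167, 0.4176, 0.1676]
eef_rot: [-0.108, 1.559, 0.11]
ft_force: [0.8, -0.6, 0.4]
grip_width: 0.0908
4.7167 [0.51665857 0.41760309 0.16756392] 0.044437887179403425 [[ 0.009 -0.139  0.99 ]
 [ 0.002  0.99   0.139]
 [-1.     0.     0.009]] 7.962518816588957
```

View pics/w4.png

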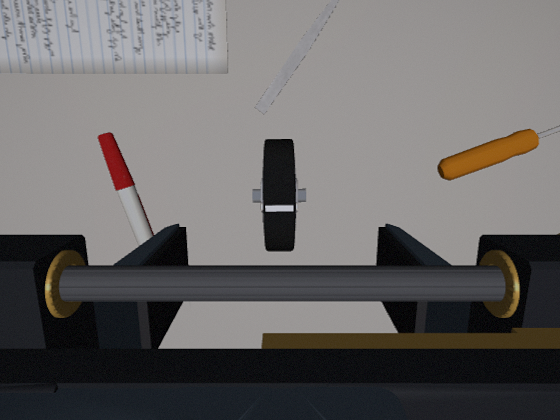

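```bash
python3 - <<'E'
from h import *
d=np.load("pics/w4.npz")
a=cv2.imread("pics/w4.png")[130:260,240:320];cv2.imwrite("pics/w4c.png",cv2.resize(a,None,fx=4.5,fy=4.5,interpolation=cv2.INTER_CUBIC))
for p in [(252.5,195),(306,195)]: print(ray(d["T"],d["f"],d["c"],p,.042))
print(ray(d["T"],d["f"],d["c"],(280,208),.084))
E
```

```text
[0.49431188 0.4248909  0.042     ]
[0.53419317 0.43041156 0.042     ]
[0.51467615 0.42760151 0.084     ]
```

View pics/w4c.png

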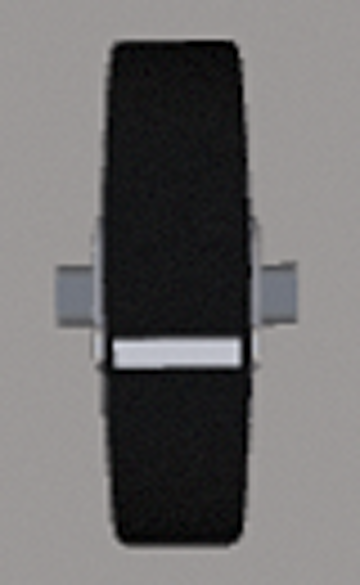

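```bash
python3 -m pendant '[[[-0.1,0.5,-2,0,0.005,0],[-0.1,0.5,-3,0,0.004,0],[0,0,-3,0,0,0],[0,0,-3,0,0,0],[0,0,-1.2,0,0,0]]]' 9.1 5
python3 -m pendant '[[[0,0,0,0,0,0]]]' 5.5
python3 - <<'E'
from h import *
o=get_obs();M=R.from_rotvec(o["eef_rot"]).as_matrix();print(o["time_s"],o["eef_pos"],M.round(3)[:,0],np.degrees(np.arctan2(M[1,2],M[0,2])))
E
```

```text
time_s: 5.18
eef_pos: [0.5191, 0.4237, 0.0488]
eef_rot: [-0.099, 1.56, 0.11]
ft_force: [-0.2, 0.2, -0.9]
grip_width: 0.0908
time_s: 5.27
eef_pos: [0.5186, 0.4219, 0.0471]
eef_rot: [-0.1, 1.563, 0.108]
ft_force: [-0.1, -0.5, -0.8]
grip_width: 0.0867
5.2667 [0.51859697 0.42190549 0.04705102] [ 0.005  0.006 -1.   ] 7.573923940093933
```

```bash
python3 -m pendant '[[[-0.4,0.5,-0.5,0.003,0.004,0],[0,0,0,0,0,0],[0,0,0,0,0,0]]]' 5.5
python3 - <<'E'
from h import *
o=get_obs();c=capture("wrist");cv2.imwrite("pics/w5.png",c["frame"]);M=R.from_rotvec(o["eef_rot"]).as_matrix();print(o["time_s"],o["eef_pos"],o["grip_width"],M.round(3)[:,0],np.degrees(np.arctan2(M[1,2],M[0,2])))
E
```

```text
time_s: 5.52
eef_pos: [0.516, 0.4265, 0.0451]
eef_rot: [-0.094, 1.565, 0.11]
ft_force: [0.7, 0.0, -1.0]
grip_width: 0.0672
5.5167 [0.51601337 0.42647466 0.04508459] 0.06719175746144919 [ 0.002  0.01  -1.   ] 7.447787085049467
```

View pics/w5.png

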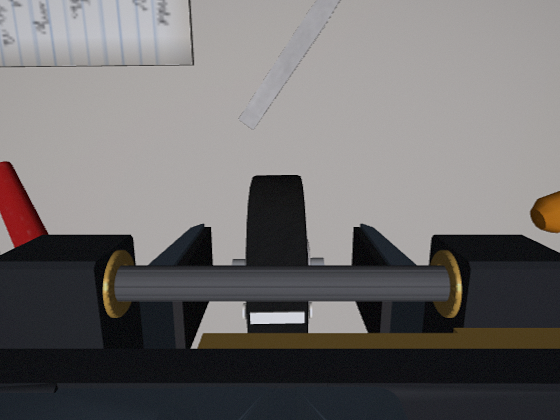

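```bash
python3 -m pendant '[[[-0.2,0.1,-0.3,-0.01,0.002,0.006],[0,0,0,0,0,0],[0,0,0,0,0,0]]]' 4.6
python3 - <<'E'
from h import *
o=get_obs();c=capture("wrist");cv2.imwrite("pics/w6.png",c["frame"][150:350]);M=R.from_rotvec(o["eef_rot"]).as_matrix();print(o["time_s"],o["eef_pos"],o["grip_width"],M.round(3)[:,0],np.degrees(np.arctan2(M[1,2],M[0,2])))
E
```

```text
time_s: 5.82
eef_pos: [0.5151, 0.4287, 0.045]
eef_rot: [-0.106, 1.564, 0.109]
ft_force: [0.3, -0.3, -0.9]
grip_width: 0.0467
5.8167 [0.51514605 0.42871312 0.04504455] 0.04665381708918053 [ 0.004  0.002 -1.   ] 7.845802209502932
```

View pics/w6.png

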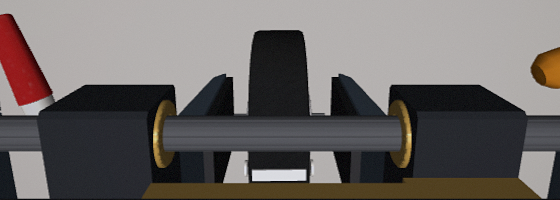

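```bash
python3 -m pendant '[[[-0.1,-0.1,-0.2,0,0,0],[0,0,0,0,0,0],[0,0,0,0,0,0],[0,0,0,0,0,0]]]' 3.7 5
python3 - <<'E'
from h import *
o=get_obs();c=capture("scene");a=c["frame"][100:260,100:300];cv2.imwrite("pics/s7.png",cv2.resize(a,None,fx=3.5,fy=3.5));M=R.from_rotvec(o["eef_rot"]).as_matrix();print(o["time_s"],o["eef_pos"],o["grip_width"],M.round(3)[:,0],np.degrees(np.arctan2(M[1,2],M[0,2])))
E
```

```text
time_s: 6.2
eef_pos: [0.5141, 0.4278, 0.0432]
eef_rot: [-0.106, 1.564, 0.109]
ft_force: [-0.5, 0.1, 1.0]
grip_width: 0.04
6.2 [0.51412956 0.42781943 0.04316111] 0.039957187491295794 [ 0.004  0.002 -1.   ] 7.855973120756892
```

View pics/s7.png

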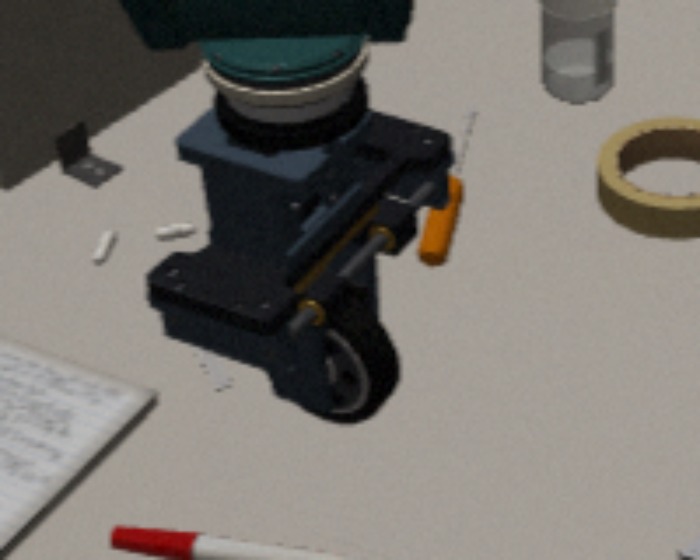

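```bash
cat > plan.py <<'E'
from h import *
import sys
from scipy.interpolate import CubicHermiteSpline
O=np.array([.5448,.2031]);ux=np.array([-.0752,-.9972]);uy=np.array([.9972,-.0752]);yaw0=np.degrees(np.arctan2(-.0752,.9972))
def st():
    o=get_obs();M=R.from_rotvec(o["eef_rot"]).as_matrix();r=o["eef_pos"][:2]-O
    yaw=np.degrees(np.arctan2(M[1,2],M[0,2]))
    s,e,psi=r@ux*1e3,r@uy*1e3,yaw-yaw0
    print("t %.2f s %.1f e %.1f psi %.2f z %.1f grip %.1f F %s tilt %s"%(o["time_s"],s,e,psi,o["eef_pos"][2]*1e3,o["grip_width"]*1e3,o["ft_force"].round(1),M[:2,0].round(3)))
    return s,e,psi
if __name__=="__main__":
    s,e,psi=st()
    if len(sys.argv)>1:
        end,step,n=map(float,sys.argv[1:4])
        h=CubicHermiteSpline([s,end],[e,0],[np.tan(np.radians(psi)),0])
        ss=np.minimum(s+step*np.arange(0,n+1),end);ee=h(ss);ps=np.degrees(np.arctan(h(ss,1)))
        for i in range(int(n)):
            w=(ss[i+1]-ss[i])*ux+(ee[i+1]-ee[i])*uy
            print(w.round(2)/10,"yaw",np.radians(ps[i+1]-ps[i]).round(4))
E
python3 plan.py -25 12 10
```

```text
t 6.25 s -221.8 e -47.5 psi 12.17 z 43.2 grip 39.8 F [ 0.4 -0.8 -0.6] tilt [0.004 0.002]
[ 0.188 -1.218] yaw 0.031
[ 0.224 -1.22 ] yaw 0.025
[ 0.252 -1.222] yaw 0.0192
[ 0.273 -1.224] yaw 0.0136
[ 0.288 -1.225] yaw 0.0081
[ 0.295 -1.226] yaw 0.0027
[ 0.295 -1.226] yaw -0.0027
[ 0.287 -1.225] yaw -0.0082
[ 0.273 -1.224] yaw -0.0137
[ 0.252 -1.222] yaw -0.0193
```

```bash
python3 -m pendant '[[[0.17,-1.1,0,0,0.003,0.026],[0.22,-1.2,0,0,0,0.025],[0.25,-1.2,0,0,0,0.019],[0.27,-1.2,0,0,0,0.014],[0.29,-1.2,0,0,0,0.008]]]'; python3 plan.py -25 12 6
```

```text
time_s: 6.67
eef_pos: [0.5259, 0.3692, 0.0432]
eef_rot: [-0.182, 1.561, 0.187]
ft_force: [-1.0, 0.9, -0.4]
grip_width: 0.0397
t 6.67 s -164.2 e -31.4 psi 17.80 z 43.2 grip 39.7 F [-1.   0.9 -0.4] tilt [0.001 0.004]
[ 0.296 -1.226] yaw 0.0027
[ 0.296 -1.226] yaw -0.0025
[ 0.29  -1.225] yaw -0.0078
[ 0.276 -1.224] yaw -0.0131
[ 0.255 -1.223] yaw -0.0186
[ 0.228 -1.221] yaw -0.0242
```

```bash
python3 -m pendant '[[[0.3,-1.22,-0.05,0,0,0.003],[0.3,-1.22,0,0,0,-0.003],[0.29,-1.22,0,0,0,-0.008],[0.28,-1.22,0,0,0,-0.013],[0.26,-1.22,0,0,0,-0.019]]]'; python3 plan.py -25 12 6
python3 - <<'E'
from h import *
c=capture("scene");a=c["frame"][100:300,150:400];cv2.imwrite("pics/s8.png",cv2.resize(a,None,fx=3,fy=3))
c=capture("wrist");cv2.imwrite("pics/w8.png",c["frame"])
E
```

```text
time_s: 7.08
eef_pos: [0.5408, 0.3034, 0.0427]
eef_rot: [-0.149, 1.565, 0.154]
ft_force: [-1.2, 1.5, -1.1]
grip_width: 0.0402
t 7.08 s -99.7 e -11.5 psi 15.35 z 42.7 grip 40.2 F [-1.2  1.5 -1.1] tilt [0.    0.003]
[ 0.22 -1.22] yaw -0.0288
[ 0.181 -1.217] yaw -0.0341
[ 0.135 -1.214] yaw -0.0396
[ 0.082 -1.21 ] yaw -0.0451
[ 0.024 -1.205] yaw -0.0506
[-0.04 -1.2 ] yaw -0.0561
```

View pics/s8.png

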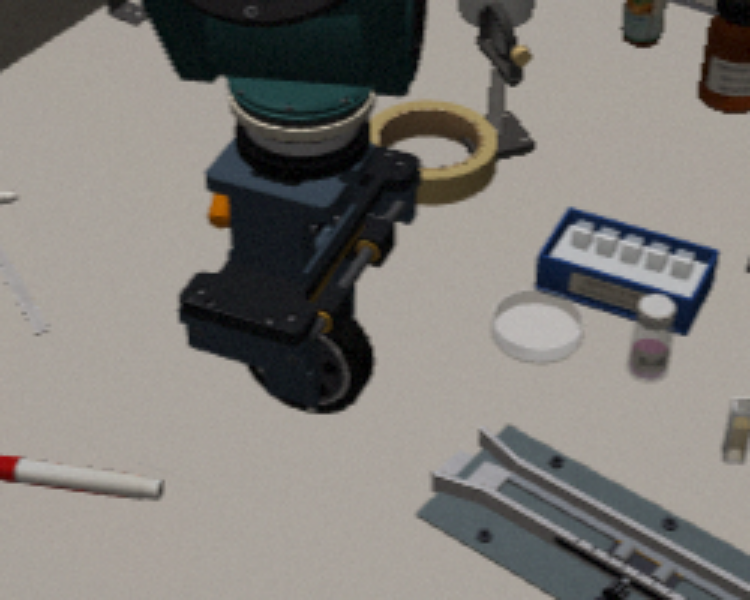

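View pics/w8.png

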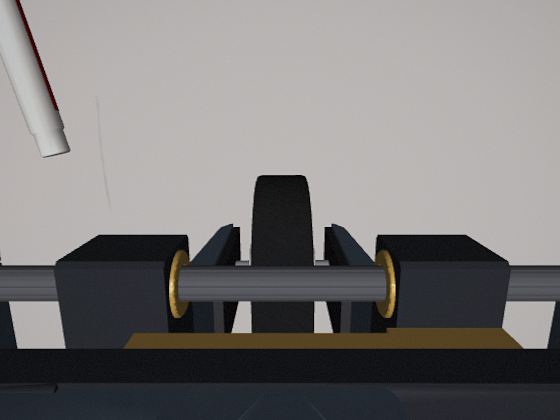

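```bash
python3 plan.py -25 10 8; python3 -m pendant '[[[0.2,-1.0,-0.05,0,0,-0.028],[0.16,-1.0,0,0,0,-0.032],[0.12,-1.0,0,0,0,-0.036],[0.08,-1.0,0,0,0,-0.038]]]'; python3 plan.py -20 8 5
```

```text
t 7.18 s -98.8 e -11.3 psi 15.26 z 42.6 grip 39.9 F [-1.1 -1.4 -1.5] tilt [0.    0.003]
[ 0.184 -1.017] yaw -0.0239
[ 0.157 -1.015] yaw -0.0276
[ 0.126 -1.012] yaw -0.0314
[ 0.092 -1.01 ] yaw -0.0353
[ 0.054 -1.007] yaw -0.0392
[ 0.012 -1.004] yaw -0.0431
[-0.033 -1.   ] yaw -0.047
[-0.025 -0.379] yaw -0.0188
time_s: 7.52
eef_pos: [0.5472, 0.2601, 0.0422]
eef_rot: [-0.034, 1.569, 0.039]
ft_force: [0.4, 0.4, 0.2]
grip_width: 0.0399
t 7.52 s -57.0 e -1.9 psi 6.99 z 42.2 grip 39.9 F [0.4 0.4 0.2] tilt [0.001 0.003]
[ 0.023 -0.804] yaw -0.0359
[-0.004 -0.802] yaw -0.0308
[-0.026 -0.8  ] yaw -0.0255
[-0.045 -0.799] yaw -0.0201
[-0.035 -0.499] yaw -0.0098
```

```bash
python3 -m pendant '[[[0.02,-0.8,0,0,0,-0.035],[0,-0.8,0,0,0,-0.03],[-0.03,-0.8,0,0,0,-0.025],[-0.05,-0.6,0,0,0,-0.015],[0,0,0,0,0,0]]]'; python3 plan.py 0 6 4
python3 - <<'E'
from h import *
c=capture("top");a=c["frame"][150:250,240:400];cv2.imwrite("pics/t9.png",cv2.resize(a,None,fx=4.5,fy=4.5,interpolation=cv2.INTER_CUBIC))
c=capture("scene");a=c["frame"][150:350,230:430];cv2.imwrite("pics/s9.png",cv2.resize(a,None,fx=3,fy=3,interpolation=cv2.INTER_CUBIC))
E
```

```text
time_s: 7.93
eef_pos: [0.5469, 0.2243, 0.0422]
eef_rot: [0.063, 1.568, -0.058]
ft_force: [-1.8, 1.1, -2.3]
grip_width: 0.0396
t 7.93 s -21.3 e 0.5 psi -0.08 z 42.2 grip 39.6 F [-1.8  1.1 -2.3] tilt [0.002 0.003]
[-0.056 -0.598] yaw -0.029
[-0.066 -0.597] yaw -0.006
[-0.063 -0.597] yaw 0.017
[-0.028 -0.331] yaw 0.0193
```

View pics/t9.png

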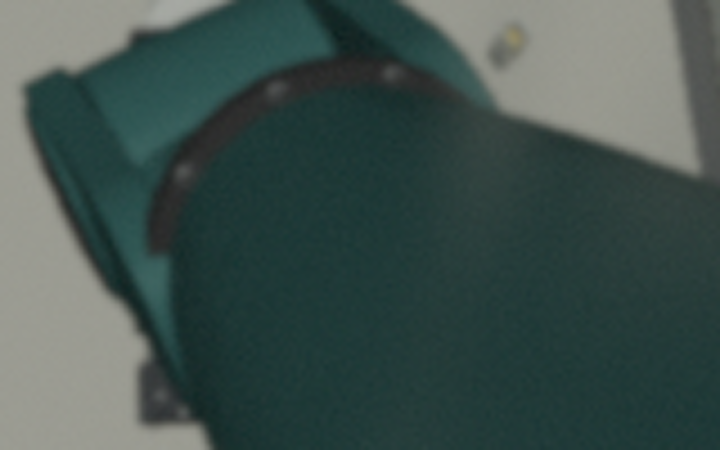

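View pics/s9.png

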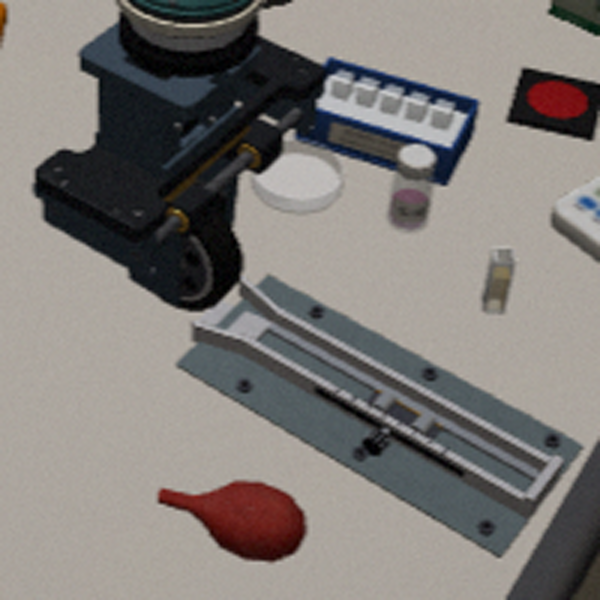

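```bash
python3 -m pendant '[[[-0.08,-0.8,0,0,0,0],[-0.08,-0.8,0.02,0,0,0],[-0.06,-0.8,0.1,0,0,0],[-0.06,-0.8,0.12,0,0,0]]]'; python3 plan.py
```

```text
time_s: 8.37
eef_pos: [0.5446, 0.1931, 0.0448]
eef_rot: [0.059, 1.567, -0.052]
ft_force: [1.9, 2.2, 1.5]
grip_width: 0.0402
t 8.37 s 10.0 e 0.5 psi 0.25 z 44.8 grip 40.2 F [1.9 2.2 1.5] tilt [0.004 0.004]
```

```bash
python3 -m pendant '[[[-0.08,-0.8,0.06,0,0.003,-0.003],[-0.08,-0.8,0.1,0,0,0],[-0.08,-0.8,0.1,0,0,0],[-0.06,-0.8,0.06,0,0,0]]]'; python3 plan.py
```

```text
time_s: 8.7
eef_pos: [0.5416, 0.1573, 0.0488]
eef_rot: [0.062, 1.569, -0.055]
ft_force: [0.7, 0.9, -1.8]
grip_width: 0.0398
t 8.70 s 45.9 e 0.2 psi 0.05 z 48.8 grip 39.8 F [ 0.7  0.9 -1.8] tilt [0.001 0.004]
```

```bash
python3 -m pendant '[[[-0.06,-0.8,-0.05,0,0,0],[-0.06,-0.8,0,0,0,0],[-0.06,-0.8,0,0,0,0],[-0.05,-0.6,0,0,0,0],[-0.03,-0.4,0,0,0,0]]]'; python3 plan.py; python3 -m pendant '[[[0,0,0,0,0,0]]]'; python3 plan.py
```

```text
time_s: 9.12
eef_pos: [0.5385, 0.1184, 0.0485]
eef_rot: [0.063, 1.569, -0.056]
ft_force: [1.2, -0.1, 0.5]
grip_width: 0.0397
t 9.12 s 84.9 e 0.1 psi -0.00 z 48.5 grip 39.7 F [ 1.2 -0.1  0.5] tilt [0.001 0.004]
time_s: 9.2
eef_pos: [0.5384, 0.1175, 0.0485]
eef_rot: [0.063, 1.569, -0.056]
ft_force: [0.4, 0.6, 0.7]
grip_width: 0.0397
t 9.20 s 85.8 e 0.1 psi -0.04 z 48.5 grip 39.7 F [0.4 0.6 0.7] tilt [0.001 0.004]
```

```bash
for i in 1 2; do :; done; python3 -m pendant '[[[-0.03,-0.4,0,0,0,0],[-0.03,-0.4,0,0,0,0],[-0.02,-0.3,0,0,0,0]]]'; python3 plan.py;  python3 -m pendant '[[[-0.02,-0.3,0,0,0,0]]]'; python3 plan.py;python3 -m pendant '[[[-0.02,-0.3,0,0,0,0]]]'; python3 plan.py
```

```text
time_s: 9.45
eef_pos: [0.5376, 0.1062, 0.0485]
eef_rot: [0.063, 1.569, -0.056]
ft_force: [0.7, 0.6, 0.7]
grip_width: 0.0398
t 9.45 s 97.2 e 0.1 psi -0.01 z 48.5 grip 39.8 F [0.7 0.6 0.7] tilt [0.001 0.004]
time_s: 9.53
eef_pos: [0.5373, 0.103, 0.0484]
eef_rot: [0.063, 1.569, -0.056]
ft_force: [0.3, 1.1, 0.7]
grip_width: 0.0393
t 9.53 s 100.4 e 0.0 psi -0.00 z 48.4 grip 39.3 F [0.3 1.1 0.7] tilt [0.001 0.004]
time_s: 9.62
eef_pos: [0.537, 0.0998, 0.0484]
eef_rot: [0.062, 1.569, -0.056]
ft_force: [0.4, 0.6, 0.5]
grip_width: 0.0401
t 9.62 s 103.6 e 0.0 psi 0.01 z 48.4 grip 40.1 F [0.4 0.6 0.5] tilt [0.001 0.004]
```

```bash
for i in 1; do :; done; python3 -m pendant '[[[-0.02,-0.2,0,0,0,0]]]'; python3 plan.py;  python3 -m pendant '[[[-0.02,-0.2,0,0,0,0]]]'; python3 plan.py;python3 -m pendant '[[[-0.02,-0.2,0,0,0,0]]]'; python3 plan.py
```

```text
time_s: 9.7
eef_pos: [0.5368, 0.0975, 0.0484]
eef_rot: [0.062, 1.569, -0.055]
ft_force: [0.7, -0.1, -0.4]
grip_width: 0.0395
t 9.70 s 105.9 e -0.0 psi 0.02 z 48.4 grip 39.5 F [ 0.7 -0.1 -0.4] tilt [0.001 0.004]
time_s: 9.78
eef_pos: [0.5366, 0.0953, 0.0484]
eef_rot: [0.062, 1.569, -0.055]
ft_force: [0.9, 1.1, 0.2]
grip_width: 0.0398
t 9.78 s 108.1 e -0.1 psi 0.02 z 48.4 grip 39.8 F [0.9 1.1 0.2] tilt [0.001 0.004]
time_s: 9.87
eef_pos: [0.5364, 0.0931, 0.0484]
eef_rot: [0.062, 1.569, -0.055]
ft_force: [1.1, 0.5, -0.3]
grip_width: 0.0398
t 9.87 s 110.3 e -0.1 psi 0.02 z 48.4 grip 39.8 F [ 1.1  0.5 -0.3] tilt [0.001 0.004]
```

```bash
python3 - <<'E'
from h import *
c=capture("wrist");cv2.imwrite("pics/w10.png",c["frame"])
c=capture("scene");a=c["frame"][150:350,230:430];cv2.imwrite("pics/s10.png",cv2.resize(a,None,fx=3,fy=3,interpolation=cv2.INTER_CUBIC))
print([get_obs()["ft_force"].round(1)])
E
```

```text
[array([ 1.1,  0.6, -1. ])]
```

View pics/w10.png

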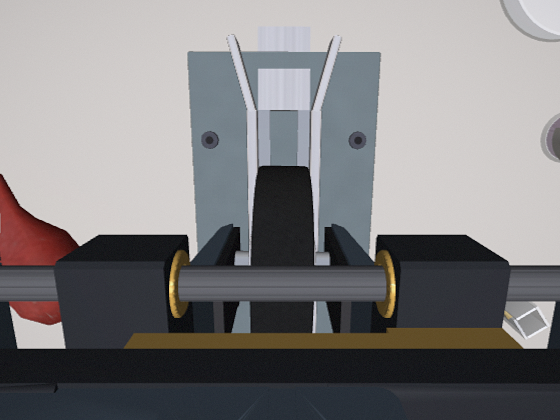

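View pics/s10.png

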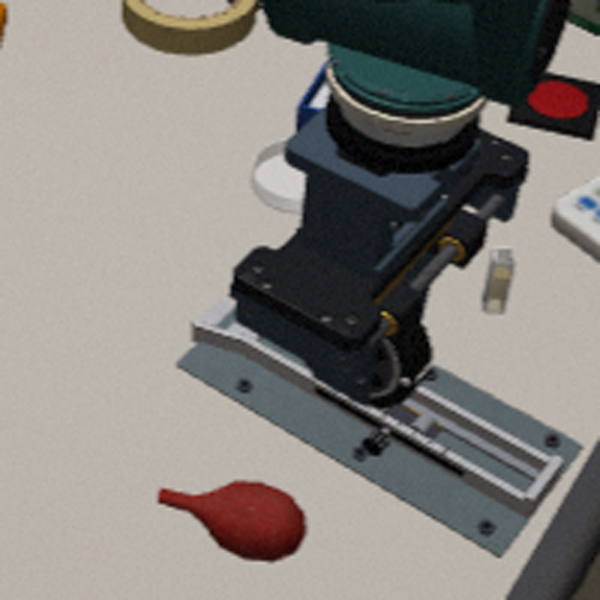

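```bash
python3 - <<'E'
from h import *
a=[cv2.resize(cv2.imread(f"pics/{n}.png")[160:270,220:350],None,fx=3,fy=3,interpolation=cv2.INTER_CUBIC) for n in("w8","w10")]
cv2.imwrite("pics/cmp.png",np.hstack(a))
E
```

```text
(no output)
```

View pics/cmp.png

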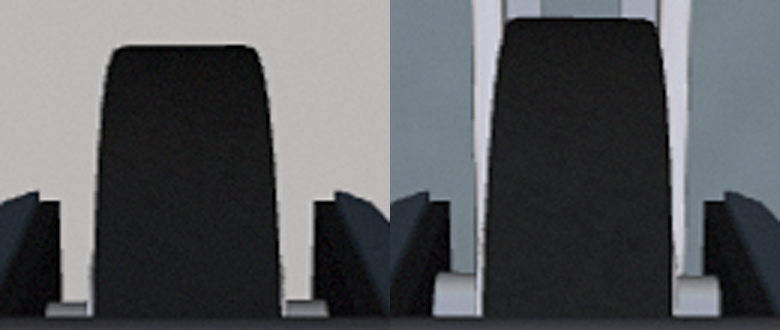

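```bash
python3 -m pendant '[[[0,0,0,0,0,0],[-0.02,-0.2,0.05,0,0,0]]]' 3.7 12; python3 plan.py; python3 -m pendant '[[[-0.02,-0.2,0.1,0,0,0]]]'; python3 plan.py; python3 -m pendant '[[[-0.02,-0.2,0.1,0,0,0]]]'; python3 plan.py
python3 - <<'E'
from h import *
c=capture("wrist");cv2.imwrite("pics/w11.png",cv2.resize(c["frame"][150:280,210:360],None,fx=4,fy=4))
E
```

```text
time_s: 10.13
eef_pos: [0.5362, 0.0913, 0.0489]
eef_rot: [0.063, 1.569, -0.056]
ft_force: [0.2, 4.9, 2.8]
grip_width: 0.0394
t 10.13 s 112.1 e -0.1 psi -0.00 z 48.9 grip 39.4 F [0.2 4.9 2.8] tilt [0.001 0.005]
time_s: 10.22
eef_pos: [0.536, 0.0894, 0.0499]
eef_rot: [0.063, 1.569, -0.055]
ft_force: [0.1, 1.8, -1.9]
grip_width: 0.0399
t 10.22 s 114.1 e -0.2 psi 0.01 z 49.9 grip 39.9 F [ 0.1  1.8 -1.9] tilt [0.001 0.005]
time_s: 10.3
eef_pos: [0.5357, 0.0873, 0.0509]
eef_rot: [0.062, 1.569, -0.055]
ft_force: [-0.4, 0.4, -3.3]
grip_width: 0.0394
t 10.30 s 116.2 e -0.3 psi 0.03 z 50.9 grip 39.4 F [-0.4  0.4 -3.3] tilt [0.001 0.005]
```

View pics/w11.png

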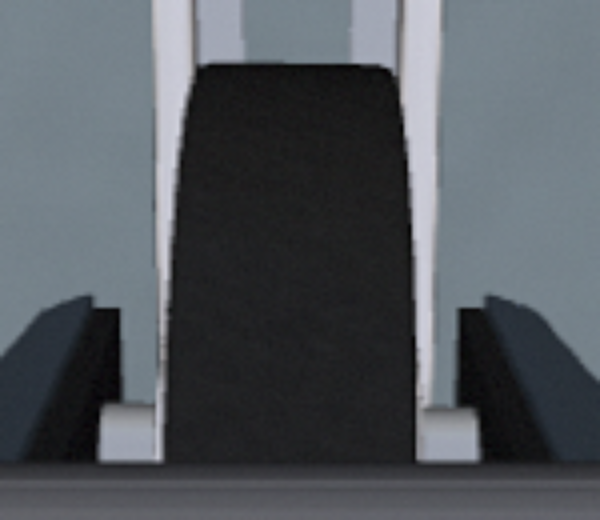

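```bash
python3 -m pendant '[[[-0.02,-0.3,0.09,0,0,0],[-0.02,-0.3,0.07,0,0,0],[-0.02,-0.3,0.05,0,0,0]]]'; python3 plan.py; python3 -m pendant '[[[-0.01,-0.3,0.03,0,0,0]]]'; python3 plan.py
```

```text
time_s: 10.6
eef_pos: [0.5348, 0.0773, 0.0531]
eef_rot: [0.062, 1.57, -0.055]
ft_force: [0.6, 0.7, -3.0]
grip_width: 0.0394
t 10.60 s 126.2 e -0.5 psi 0.05 z 53.1 grip 39.4 F [ 0.6  0.7 -3. ] tilt [0.    0.004]
time_s: 10.68
eef_pos: [0.5345, 0.0739, 0.0534]
eef_rot: [0.062, 1.57, -0.055]
ft_force: [0.5, -1.1, -3.9]
grip_width: 0.0396
t 10.68 s 129.6 e -0.6 psi 0.05 z 53.4 grip 39.6 F [ 0.5 -1.1 -3.9] tilt [0.    0.004]
```

```bash
python3 -m pendant '[[[0,-0.3,0,0,0,0],[-0.01,-0.3,-0.02,0,0,0],[-0.01,-0.3,-0.05,0,0,0]]]'; python3 plan.py
python3 - <<'E'
from h import *
c=capture("wrist");cv2.imwrite("pics/w12.png",cv2.resize(c["frame"][150:280,210:360],None,fx=4,fy=4))
E
```

```text
time_s: 10.93
eef_pos: [0.5338, 0.0635, 0.0526]
eef_rot: [0.062, 1.571, -0.055]
ft_force: [1.0, 0.1, -1.6]
grip_width: 0.0398
t 10.93 s 140.0 e -0.5 psi 0.03 z 52.6 grip 39.8 F [ 1.   0.1 -1.6] tilt [-0.001  0.004]
```

View pics/w12.png

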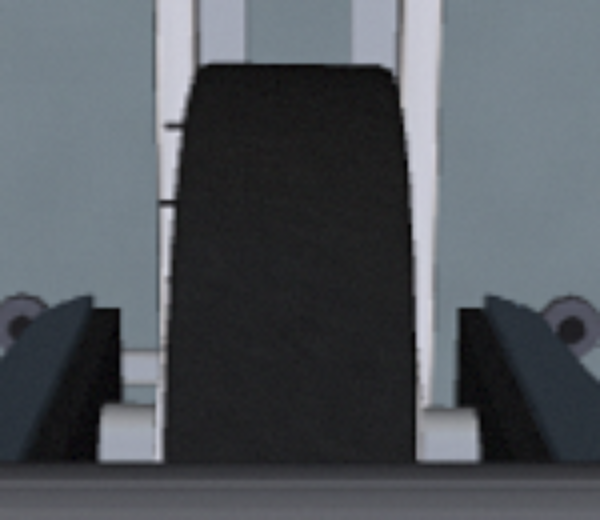

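```bash
python3 -m pendant '[[[-0.01,-0.2,-0.05,0,0,0],[-0.01,-0.1,-0.06,0,0,0]]]'; python3 plan.py;  python3 -m pendant '[[[0,0,-0.03,0,0,0],[0,0,-0.03,0,0,0],[0,0,0,0,0,0]]]' 3.7 3; python3 plan.py
python3 - <<'E'
from h import *
c=capture("wrist");cv2.imwrite("pics/w13.png",cv2.resize(c["frame"][150:280,210:360],None,fx=4,fy=4))
c=capture("scene");a=c["frame"][150:350,230:430];cv2.imwrite("pics/s13.png",cv2.resize(a,None,fx=3,fy=3,interpolation=cv2.INTER_CUBIC))
E
```

```text
time_s: 11.15
eef_pos: [0.5336, 0.0596, 0.0514]
eef_rot: [0.062, 1.571, -0.056]
ft_force: [-1.7, -2.1, 4.7]
grip_width: 0.0396
t 11.15 s 143.9 e -0.4 psi 0.01 z 51.4 grip 39.6 F [-1.7 -2.1  4.7] tilt [-0.001  0.004]
time_s: 11.4
eef_pos: [0.5339, 0.0593, 0.0512]
eef_rot: [0.062, 1.571, -0.056]
ft_force: [-1.3, -1.0, 0.7]
grip_width: 0.0396
t 11.40 s 144.2 e -0.0 psi 0.00 z 51.2 grip 39.6 F [-1.3 -1.   0.7] tilt [-0.001  0.004]
```

View pics/w13.png

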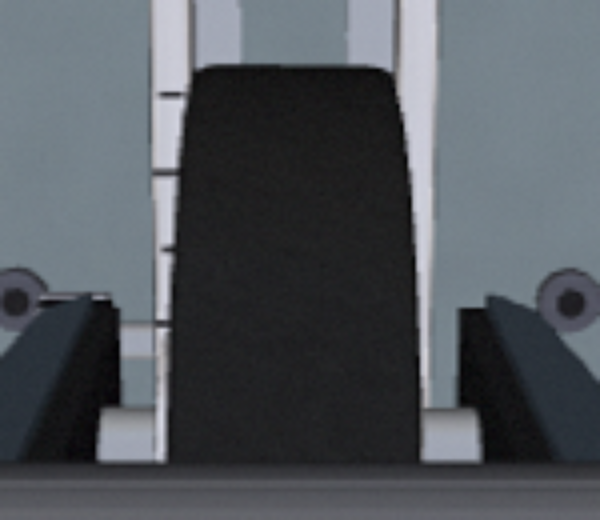

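View pics/s13.png

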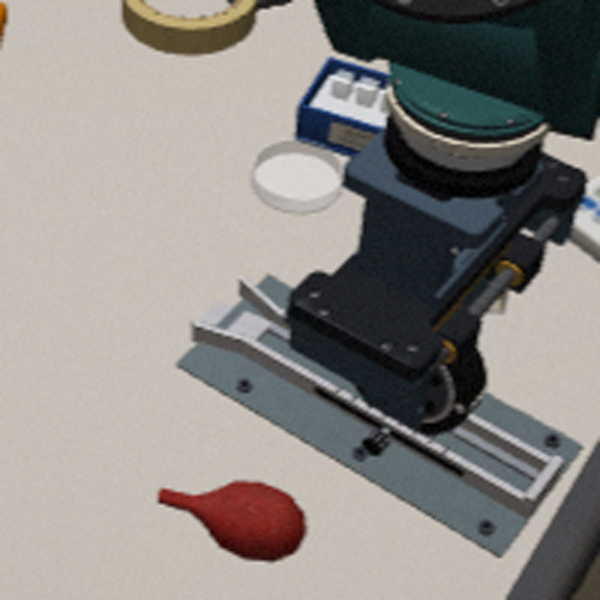

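```bash
python3 -m pendant '[[[0,0,0,0,0,0],[0,0,0,0,0,0],[0,0,0,0,0,0]]]' 6.5; python3 plan.py
python3 - <<'E'
from h import *
c=capture("wrist");cv2.imwrite("pics/w14.png",cv2.resize(c["frame"][130:280,190:380],None,fx=4,fy=4))
E
```

```text
time_s: 11.75
eef_pos: [0.5338, 0.0597, 0.051]
eef_rot: [0.062, 1.571, -0.056]
ft_force: [0.5, -0.0, -0.3]
grip_width: 0.057
t 11.75 s 143.9 e -0.1 psi 0.02 z 51.0 grip 57.0 F [ 0.5 -0.  -0.3] tilt [-0.001  0.004]
```

View pics/w14.png

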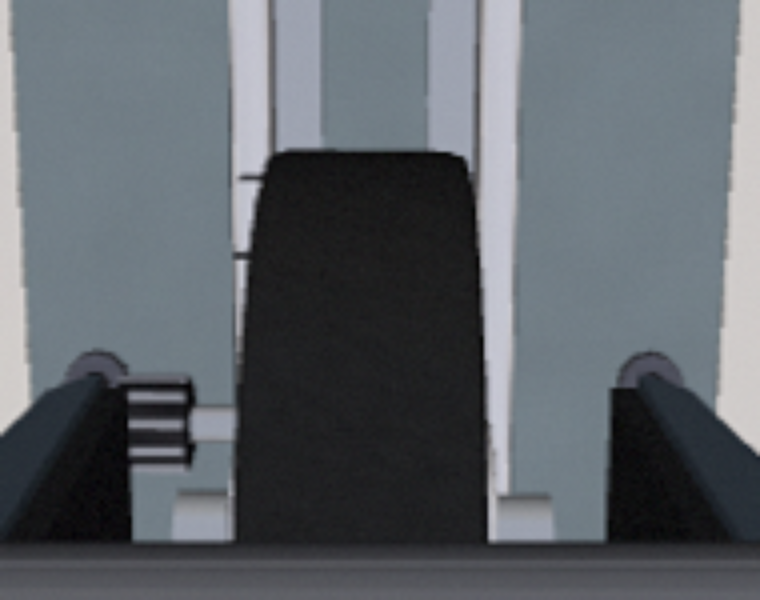

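```bash
python3 -m pendant '[[[0,0,1,0,0,0],[0,0,2,0,0,0],[0,0,3,0,0,0],[0,0,4,0,0,0],[0,0,4,0,0,0]]]' 8; python3 -m pendant '[[[0,-3.5,3,0,0,0],[0,-3.5,0,0,0,0],[0,-2,0,0,0,0],[0,0,0,0,0,0],[0,0,0,0,0,0]]]'; python3 plan.py
python3 - <<'E'
from h import *
o=get_obs();c=capture("wrist");np.savez("pics/w15.npz",W=cloud(c,o),T=T_of(c,o),f=f_of(c),c=[c["cx"],c["cy"]]);cv2.imwrite("pics/w15.png",c["frame"])
c=capture("scene");a=c["frame"][150:350,230:430];cv2.imwrite("pics/s15.png",cv2.resize(a,None,fx=3,fy=3,interpolation=cv2.INTER_CUBIC))
E
```

```text
time_s: 12.22
eef_pos: [0.5278, 0.0594, 0.1901]
eef_rot: [0.061, 1.585, -0.057]
ft_force: [1.6, 0.4, 0.8]
grip_width: 0.08
time_s: 12.63
eef_pos: [0.5316, -0.029, 0.2325]
eef_rot: [0.058, 1.567, -0.055]
ft_force: [0.2, 0.4, -1.4]
grip_width: 0.0801
t 12.63 s 232.5 e 4.3 psi 0.17 z 232.5 grip 80.1 F [ 0.2  0.4 -1.4] tilt [0.003 0.002]
```

View pics/w15.png

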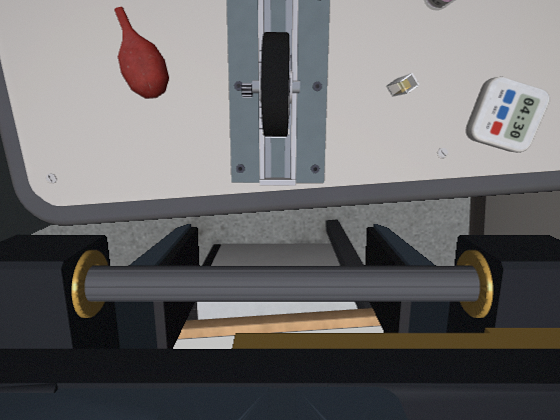

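View pics/s15.png

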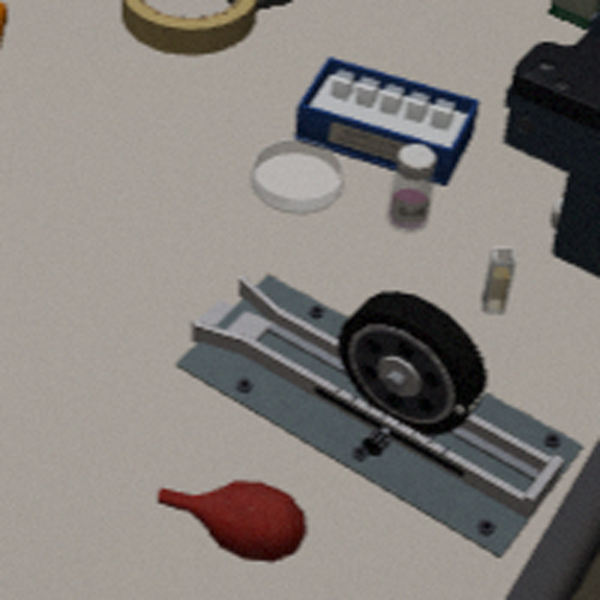

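```bash
python3 - <<'E'
from h import *
from plan import O,ux,uy
d=np.load("pics/w15.npz")
p=ray(d["T"],d["f"],d["c"],(300,87),.051)[:2]-O;print("stub s,e",p@ux*1e3,p@uy*1e3)
o=get_obs();c=capture("wrist");W=cloud(c,o);print(np.abs(c["frame"].astype(int)-cv2.imread("pics/w15.png").astype(int))[25:145,255:300].mean())
for W in (d["W"],W):
    P=W[25:145,255:300].reshape(-1,3);P=P[np.isfinite(P[:,2])];Q=P[P[:,2]>.06]
    s=(Q[:,:2]-O)@ux*1e3;e=(Q[:,:2]-O)@uy*1e3;z=Q[:,2]*1e3
    # fit circle r=42 to tread: s0,z0
    from scipy.optimize import least_squares
    m=np.abs(e-np.median(e))<8
    r=least_squares(lambda q:np.hypot(s[m]-q[0],z[m]-q[1])-42,[140,51],loss="soft_l1");print("hub fit s,z",r.x,"res",np.abs(r.fun).mean(),"zmax",np.percentile(z,98), "e at top/low",np.median(e[z>88]),np.median(e[(z<75)&m]))
c2=capture("scene");a=c2["frame"][150:350,230:430];b=cv2.imread("pics/s15.png");print(np.abs(cv2.resize(a,None,fx=3,fy=3,interpolation=cv2.INTER_CUBIC).astype(int)-b)[280:440,330:490].mean(),get_obs()["time_s"])
cv2.imwrite("pics/s16.png",cv2.resize(a[40:150,30:170],None,fx=5,fy=5,interpolation=cv2.INTER_CUBIC))
# glassware before/after
w0=np.load("pics/scene0.npz")["f"];print("glass diff",[np.abs(w0[y0:y1,x0:x1].astype(int)-c2["frame"][y0:y1,x0:x1]).mean().round(1) for x0,y0,x1,y1 in [(308,190,348,224),(358,196,382,232),(386,228,405,258),(280,305,336,342),(230,320,280,340)]])
E
```

```text
stub s,e 139.87867620946315 19.644391741653084
11.184074074074074
hub fit s,z [139.26339067  49.81200824] res 0.47635612287996154 zmax 92.55675575956772 e at top/low -0.9490662472247101 -1.1260153520719571
hub fit s,z [139.26899297  49.80782999] res 0.4786452210538607 zmax 92.5457767723495 e at top/low -1.2465320711029668 -1.512681764168665
2.473841145833333 12.8333
glass diff [np.float64(14.8), np.float64(12.2), np.float64(14.6), np.float64(12.1), np.float64(16.1)]
```

View pics/s16.png

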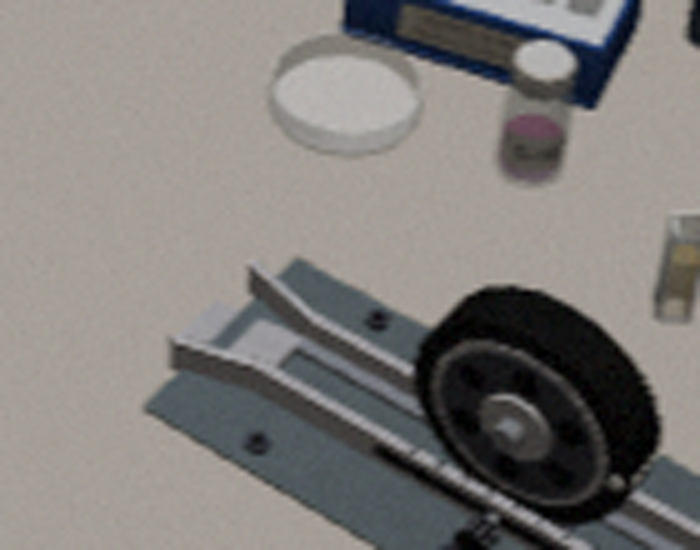

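```bash
python3 -m pendant '[[[0,0,0,0,0,0],[0,0,0,0,0,0],[0,0,0,0,0,0],[0,0,0,0,0,0],[0,0,0,0,0,0]]]'; python3 - <<'E'
from h import *
c2=capture("scene");a=c2["frame"][150:350,230:430];b=cv2.imread("pics/s15.png");print(np.abs(cv2.resize(a,None,fx=3,fy=3,interpolation=cv2.INTER_CUBIC).astype(int)-b)[280:440,330:490].mean())
print(sign_off())
E
```

```text
time_s: 13.25
eef_pos: [0.5306, -0.0251, 0.2297]
eef_rot: [0.054, 1.573, -0.05]
ft_force: [0.3, -0.1, 0.1]
grip_width: 0.0802
2.4525651041666667
the job is handed in; nothing more can be done
None
```

The wheel is standing upright and still on the two rollers, and I handed the job in at 13.3 s of the 51 s.

**What I did:**
- I pinched the wheel by its axle stubs at 5 N and rolled it in a steered curve to the mouth, up the ramp and along the rails.
- The wheel stopped against the front roller with its hub about 106 mm in, which puts the seat at about 140 mm. My camera estimate was 139 mm.
- I raised the grip to 12 N and eased the wheel over the roller, following the roller's arc. Below about 5 N showed at the wrist.
- During the climb the gripper took up to about 4 N, so part of the wheel's weight was on the pads over the roller. The hub height matched rolling contact throughout.
- I then dropped the grip to 3 N, opened the fingers and backed the arm clear.

**Last checks:**
- **Position:** the hub is at 139–140 mm, within about 1 mm of the seat.
- **Upright:** sideways lean across the tread measured about 0.3 mm.
- **Height:** it fitted at 49.8 mm against the expected 51 mm. The depth readings ran about 1 mm low on the bench before the grasp, so I take this as the same error.
- **Still:** scene pictures about 0.6 s apart show no change.
- **Glassware and bulb:** all were where they started. The before/after differences there were no larger than on bare bench.

No check failed.

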